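# Set the tube mixer's speed by clicks and start it

### The job

Get the tube roller mixer running at speed five: with a fingertip, push the pointer of the rotary selector clockwise, click by click, to the fifth click from the red off dot (the fifth black bar), without turning it past that click and without pinching it. Then, with the selector sitting there, press the green start button fully down and let it come back. Push gently, do not press the red stop button, and leave the tubes and everything else on the bench where they are.

Things in the scene. Friction and masses are not known exactly. Their poses are not given: they have to be found in the camera images.
- mixer: Fixed white tube roller mixer. Origin on the table under the selector's axis; x from the console (robot's side) to the rollers, y left, z up. Console: x -80 to 80 mm, y -205 to 105 mm, flat top 70 mm above the table; selector left, green and red buttons right. Beyond x = 80 mm: five rollers along y from x = 103 mm on, tops 97 mm, end cheeks 104 mm above the table
- selector (a joint): Rotary selector on a vertical axis: rad, 0 = off stop (red dot), grows clockwise seen from above, end stop 4.19. Sprung clicks every 0.524 rad (30 degrees): click n at n x 0.524, n = 0 to 8; between clicks it is sprung to the nearer one: a few degrees past the halfway crest it snaps forward by itself. Starts at click 0, 1, 2 or 3. Takes about 0.15 N m (3 to 4 N at the pointer)
- selector_axis (a point): On the selector's axis, top of the pointer, 33 mm above the console. At joint value q the pointer points, in the mixer's frame, at angle 2.094 - q from x towards y. Scale on the console, 67 mm from the axis: a red dot at click 0, then eight black bars, each wider than the last, one per click
- selector_pointer (a point): On the pointer, 42 mm from the axis, 20 mm above the console; x axis outward along the pointer. The pointer: black bar with a white line on top, 12 mm thick, 26 mm tall (7 to 33 mm above the console), reaching 56 mm from the axis (the pointing, white-lined end) and 14 mm the other way, on a hub of 17 mm radius, 31 mm high
- start_button (a joint): Green start button: m pressed, 0 out, 0.006 fully down (5 N), springs back
- start_button_top (a point): Centre of the top of the green start button (28 mm across, in a grey collar of 44 mm, collar 12 mm high, button 10 mm above the collar); it is pressed straight down
- stop_button (a joint): Red stop button beside it: m pressed, 0 out, 0.006 fully down
- stop_button_top (a point): Centre of the top of the red stop button, 63 mm from the green one, same size
- tube0: Loose blue-capped blood tube, 16 mm across, 102 mm long, lying on the rollers along the mixer's y; origin at the middle of its underside. To be left alone
- tube1: Loose red-capped blood tube, 16 mm across, 102 mm long, lying on the rollers along the mixer's y; origin at the middle of its underside. To be left alone
- tube2: Loose green-capped blood tube, 16 mm across, 102 mm long, lying on the rollers along the mixer's y; origin at the middle of its underside. To be left alone
- rack: Loose blue tube rack with tubes, 150 x 60 mm, 98 mm high, left of the mixer; origin at the middle of its underside. To be left alone
- pen_cup: Loose grey cup, 76 mm across, 95 mm high; origin at the middle of its underside. To be left alone
- stapler: Loose blue stapler, 130 x 34 mm, 55 mm high; origin under its middle. To be left alone
- gel_bottle: Loose gel bottle, 60 mm across, 120 mm high; origin at the middle of its underside. To be left alone
- specimen_jar: Loose white jar with yellow cap, 60 mm across, 70 mm high; origin at the middle of its underside. To be left alone
- phone: Loose black cordless phone on its charger, 150 x 90 mm, 51 mm high; origin under its middle. To be left alone

How it is judged:
By the outcome, as a careful person would: the job done as asked, in the order asked, and still so for the second after the job is handed in, with the robot touching nothing.
It also fails if it takes over 58 s, if anything falls off the work surface, if the arm or the gripper's body presses on something with over 40 N, if the wrist force passes 120 N, or if a joint passes its speed limit or range.

### The arm

A 6-joint arm with a two-finger parallel gripper is mounted at the origin on the work surface. World frame = base frame: x ahead of the robot, y to its left, z up, the work surface at z = 0. Lengths are in m, angles in rad, forces in N, time in s.
With the tool pointing down it reaches from about 0.375 to 0.9 m from the base axis. Payload 3.1 kg.
Tool frame: the origin (TCP) lies midway between the tips of the shut fingers; the grasp point (between the pads) lies 19 mm behind it; z points along the fingers, x is the direction in which the jaws open and shut, and the axes are right-handed (so a half turn about z gives the same grasp; the last joint's range is limited). The gripper opens to 87 mm and grips with 3 to 60 N. Pads are 19 mm wide; open, the fingers measure 117 mm over their backs; the gripper's body (75 mm by 190 mm) begins 51 mm behind the grasp point.
Start: joints at [1.093, 0.527, 1.433, -0, 1.181, -0.178], TCP at [0.185, 0.597, 0.223] pointing down, gripper open.
Joint ranges: [-3.08, 3.08], [-0.75, 2.2], [0.22, 2.44], [-1.43, 4.57], [0, 2.65], [-2.85, 2.85]. Speed limits (rad/s): [2.79, 2.79, 3.14, 3.14, 3.14, 3.14].

### API

Orientations are given as a unit quaternion [x, y, z, w].
In Python, from rig import * gives the robot as it stands.
- The arm moves only by the tool drive_tool, never from a script. Its argument "plan" is a list of rows, each an object with "offset": the shift along the tool's x, y, z in cm, a list of three; "delta_rot": the turn, a rotation vector about the tool's x, y, z in degrees, a list of three; "jaw": the finger opening in cm, from 0 to 8.7. In form: [{"offset": [dx, dy, dz], "delta_rot": [wx, wy, wz], "jaw": jaw}, ...]. A call has exactly 8 rows; each row is the pose to reach, as a shift and turn from the pose commanded when the call began, along the tool's axes at that moment; what a row does not reach only later rows make up. A row lasts 1/12 s, in which the tool goes at most 41.7 mm and 7.16 degrees, less where a joint would pass 70% of its speed; a pose out of reach is approached as far as the arm can. A call with a gripper value outside its range is refused whole. The fingers move at their own pace and stop on an object; "squeeze" is the grip in N (left out, the last holds). Time passes only in rows, so rows that repeat a pose let the fingers close, or fill a call up. It gives the time, the measured TCP pose, the force and the opening at its end, in the units of the state.
- get_obs(): the state, without advancing time (a new reading comes with each control period).
- camera(name): name is "scene" or "top"; returns the picture (480x640x3 uint8, red, green, blue); there is no depth.
- calibration(name): a dict with "K" (3x3 intrinsics, pixels), "pose" (4x4, takes a point from camera to world coordinates). Camera axes: x right, y down, z forward; pixel columns grow to the right and rows downward; lengths in m; the calibration is good to about 2 mm. A picture is of the moment at which its call begins. calibration takes no time and is no camera call.
- hand_in(): hands the job in, once; it reports no verdict.
The state is a dict: "time": time; "q": joint angles; "joint_velocities": joint speeds; "joint_torque": joint torques, N m; "position": TCP position; "tool_rot": TCP orientation; "ft_force": force on the tool from outside, world axes, zero at the start; "moment": the same for the moment, N m; "grip_width": finger opening in m.
Only numpy, scipy, OpenCV 4.12 (cv2) and the standard library are available. Lean on these libraries where they do the work, as an engineer would, in place of code of your own. Each camera call takes 0.05 s, during which the arm holds its last target.

## Working session

There is one attempt and no reset: what is moved stays moved. The work goes in short steps, Python scripts to look and compute and a tool call to move; the robot and the scene stay as the last step left them, time stands still between calls to the robot, and variables do not carry over. Pictures are saved under pics/ and viewed, and the job is handed in when it is done.

Besides the shell and the picture viewer there is one more tool, called by a JSON object that holds its "api" and its "payload". drive_tool: Moves the arm, as the interface text tells. Its arguments: {"type":"object","properties":{"plan":{"type":"array","items":{"type":"object","properties":{"offset":{"type":"array","items":{"type":"number"}},"delta_rot":{"type":"array","items":{"type":"number"}},"jaw":{"type":"number"}}}},"squeeze":{"type":"number"}},"required":["plan"]}

```bash
mkdir -p pics; ls; python3 - <<'E'
from rig import *
import cv2
for n in ("scene","top"):
    im=camera(n); cv2.imwrite(f"pics/{n}0.png",im[:,:,::-1])
    c=calibration(n); print(n,c["K"],c["pose"])
o=get_obs(); print(o)
E
```

```text
pics
scene [[509.61644304   0.         319.52217292]
 [  0.         509.61644304 236.08441873]
 [  0.           0.           1.        ]] [[ 0.62515575  0.66418176 -0.40993032  1.12672848]
 [ 0.78049633 -0.53360207  0.32572121 -0.44871134]
 [-0.00240158 -0.5235756  -0.85197583  1.25240169]
 [ 0.          0.          0.          1.        ]]
top [[434.54080926   0.         324.72047592]
 [  0.         434.54080926 232.38593885]
 [  0.           0.           1.        ]] [[ 0.02372714 -0.99485276  0.09851396  0.45226048]
 [-0.99964259 -0.02482399 -0.00992301  0.00427005]
 [ 0.01231744 -0.0982433  -0.99508619  1.34657675]
 [ 0.          0.          0.          1.        ]]
{'time': 0.1, 'q': array([ 1.09253055e+00,  5.28383612e-01,  1.43375552e+00, -1.41543083e-05,
        1.18138759e+00, -1.78511767e-01]), 'joint_velocities': array([-0.00112244, -0.00187294, -0.00500383, -0.00125168, -0.00025397,
       -0.00085362]), 'joint_torque': array([-1.95334810e-04, -4.40987349e+01, -1.77150822e+01,  6.35039457e-02,
        5.34673047e-02, -3.01726413e-05]), 'position': array([0.18423356, 0.59655264, 0.22166902]), 'tool_rot': array([ 8.04760473e-01,  5.93598893e-01, -8.64905951e-04,  4.32592985e-04]), 'ft_force': array([ 0.03633837, -0.53854021, -0.19156413]), 'moment': array([-0.00753882,  0.00449219,  0.01444585]), 'grip_width': 0.08699109762159059}
```

View pics/scene0.png

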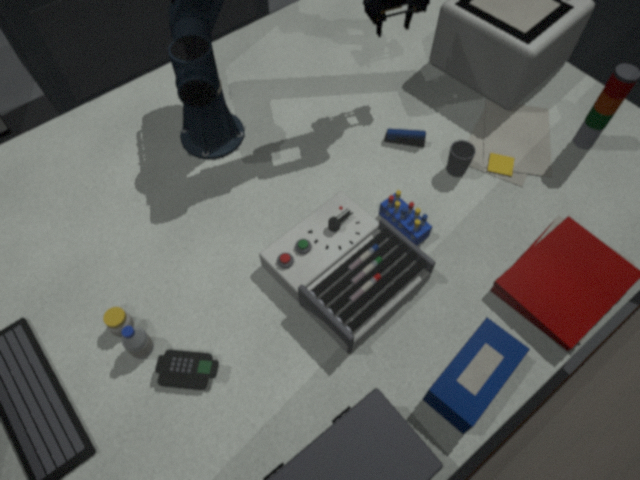

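View pics/top0.png

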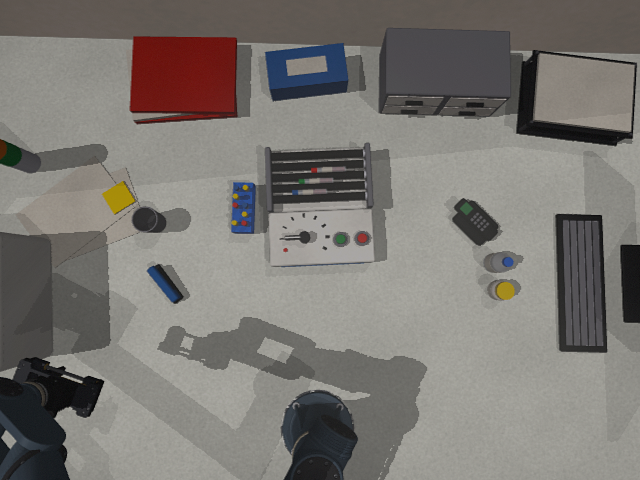

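```bash
cat > h.py <<'E'
import numpy as np, cv2
from rig import *
def ray(n,u,v,z):
    c=calibration(n);P=np.array(c["pose"]);d=P[:3,:3]@np.linalg.solve(np.array(c["K"]),[u,v,1.]);o=P[:3,3]
    return o+d*(z-o[2])/d[2]
def proj(n,p):
    c=calibration(n);P=np.array(c["pose"]);q=P[:3,:3].T@(np.array(p)-P[:3,3]);q=np.array(c["K"])@q;return q[:2]/q[2]
def crop(n,tag,x0,y0,x1,y1,s,im=None):
    im=camera(n) if im is None else im
    c=cv2.resize(im[y0:y1,x0:x1],None,fx=s,fy=s,interpolation=cv2.INTER_CUBIC)
    cv2.imwrite(f"pics/{tag}.png",c[:,:,::-1]);return im
E
python3 - <<'E'
from h import *
im=cv2.imread("pics/top0.png")[:,:,::-1]; crop("top","topc",260,200,380,270,6,im)
s=cv2.imread("pics/scene0.png")[:,:,::-1]; crop("scene","scenec",250,180,390,280,5,s)
for n,I in(("top",im),("scene",s)):
    hsv=cv2.cvtColor(np.ascontiguousarray(I),cv2.COLOR_RGB2HSV)
    for nm,lo,hi in(("green",(40,90,40),(85,255,255)),("red",(0,120,60),(8,255,255)),("red2",(172,120,60),(180,255,255))):
        m=cv2.inRange(hsv,lo,hi); k,l,st,ce=cv2.connectedComponentsWithStats(m)
        print(n,nm,[(st[i].tolist(),ce[i].round(1).tolist()) for i in range(1,k) if st[i,4]>2])
E
```

```text
top green [([6, 144, 2, 2, 3], [6.7, 144.7]), ([0, 147, 22, 19, 268], [11.3, 156.9]), ([14, 146, 3, 2, 3], [15.0, 146.7]), ([299, 179, 6, 5, 28], [301.5, 181.0]), ([460, 203, 12, 12, 75], [465.7, 208.3]), ([336, 235, 9, 9, 61], [340.2, 238.6])]
top red [([130, 36, 107, 87, 8110], [183.8, 75.6]), ([311, 168, 6, 5, 28], [313.7, 169.9]), ([233, 203, 5, 4, 17], [235.1, 204.6]), ([242, 221, 5, 4, 17], [244.1, 222.6]), ([358, 234, 9, 9, 65], [361.9, 237.8]), ([284, 248, 3, 4, 10], [285.0, 249.5])]
top red2 [([241, 221, 2, 4, 4], [241.5, 222.5])]
scene green [([299, 240, 8, 9, 53], [302.4, 243.8]), ([376, 256, 6, 7, 30], [378.5, 258.8]), ([199, 362, 11, 11, 72], [204.2, 367.2])]
scene red [([390, 197, 2, 3, 6], [390.5, 198.0]), ([410, 203, 3, 4, 11], [410.9, 204.4]), ([496, 217, 144, 132, 9613], [568.5, 280.3]), ([280, 254, 10, 9, 64], [284.7, 257.9]), ([374, 273, 7, 7, 34], [377.2, 275.9])]
scene red2 [([391, 196, 2, 5, 5], [391.8, 198.0]), ([605, 292, 3, 1, 3], [606.0, 292.0]), ([615, 292, 2, 3, 3], [615.3, 293.0]), ([542, 311, 3, 4, 4], [543.0, 312.5]), ([552, 318, 3, 2, 3], [553.0, 318.7]), ([545, 324, 2, 3, 3], [545.3, 325.0])]
```

View pics/topc.png

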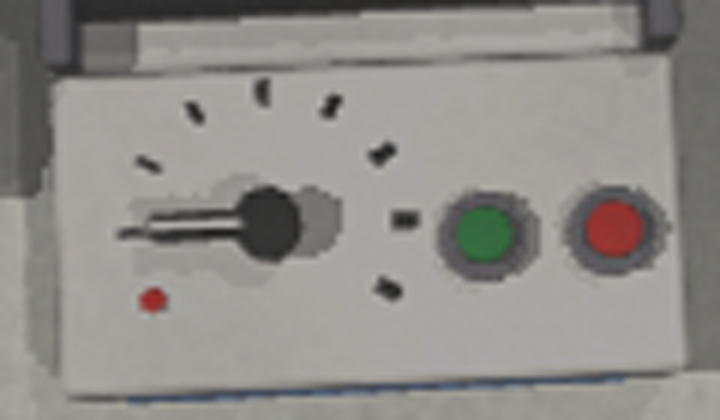

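View pics/scenec.png

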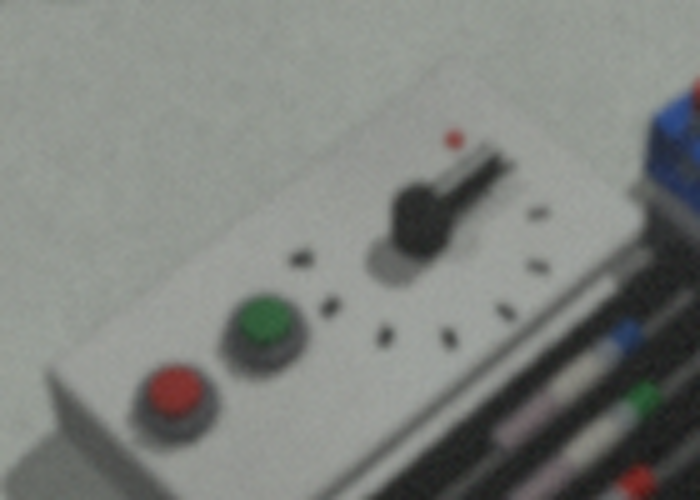

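```bash
python3 - <<'E'
from h import *
px=[(152,300),(None,None),(148,163),(195,112),(262,92),(331,105),(382,153),(405,219),(388,289)]
W=[];M=[]
for n,(a,b) in enumerate(px):
    if a is None: continue
    W.append(ray("top",260+a/6-.4,200+b/6-.4,.07)[:2]); t=2.0944-n*np.pi/6; M.append([.067*np.cos(t),.067*np.sin(t)])
W=np.array(W);M=np.array(M)
def fit(W,M):
    w,m=W.mean(0),M.mean(0);H=(M-m).T@(W-w);U,S,V=np.linalg.svd(H);R=V.T@U.T
    return R,w-R@m
R,t=fit(W,M);print("axis",t,"yaw",np.degrees(np.arctan2(R[1,0],R[0,0])));print((W-(M@R.T+t)).round(4)*1e3)
for n,g,r in(("top",(340.2,238.6),(361.9,237.8)),("scene",(302.4,243.8),(284.7,257.9))):
    G,Rd=ray(n,*g,.092),ray(n,*r,.092);print(n,G,Rd,np.linalg.norm(G-Rd),"mixer",R.T@(G[:2]-t), "yaw?",np.degrees(np.arctan2(*(G-Rd)[1::-1]))-90)
# scene bars
spx={0:(454,140),2:(539,213),3:(538,266),4:(506,312),5:(449,338),6:(386,337),7:(331,306),8:(301,259)}
W2=np.array([ray("scene",250+a/5-.4,180+b/5-.4,.07)[:2] for a,b in spx.values()]);R2,t2=fit(W2,M)
print("scene axis",t2,np.degrees(np.arctan2(R2[1,0],R2[0,0])))
# pointer
for n in("top","scene"):
    print(n,"axis proj",proj(n,[*t,.103]))
a=ray("top",260+122/6,200+232/6,.103);print("line dir", ray("top",260+150/6,200+229/6,.103)[:2]-ray("top",260+238/6,200+225/6,.103)[:2])
for nm in(0,1,5): 
  q=nm*np.pi/6;print(nm,"dir",R@[np.cos(2.0944-q),np.sin(2.0944-q)])
E
```

```text
axis [0.5627092  0.05154094] yaw 4.036609849686319
[[-0.3  0.1]
 [ 0.3 -0.4]
 [-0.  -0. ]
 [-0.6  0.1]
 [ 0.4 -0.1]
 [-0.   0.3]
 [ 0.4 -0.4]
 [-0.2  0.5]]
top [ 0.55948903 -0.05352812  0.092     ] [ 0.56337716 -0.11644361  0.092     ] 0.06303552242030548 mixer [-0.0106084  -0.10458173] yaw? 3.5363436106101602
scene [ 0.55871752 -0.05541672  0.092     ] [ 0.56364687 -0.11747477  0.092     ] 0.062253516240493474 mixer [-0.01151095 -0.10641134] yaw? 4.541548220270741
scene axis [0.5587115  0.05265027] 4.092299357310488
top axis proj [303.84408869 236.25798351]
scene axis proj [334.58919539 221.33548899]
line dir [-0.00296168  0.04198162]
0 dir [-0.55972657  0.82867736]
1 dir [-0.07039875  0.99751893]
5 dir [ 0.89907611 -0.43779236]
```

```bash
cat >> h.py <<'E'
from scipy.spatial.transform import Rotation as Ro
AX=np.array([.561,.052]);YAW=np.radians(4.05)
def to(x,y,z,yawdeg=None):
    o=get_obs();R=Ro.from_quat(o["tool_rot"]);M=R.as_matrix()
    yaw=np.degrees(np.arctan2(M[1,0],M[0,0]))
    d=R.inv().apply(np.array([x,y,z])-o["position"])*100
    print("t",o["time"].__round__(2),"pos",o["position"].round(4),"yaw",yaw.round(1),"F",o["ft_force"].round(2),"-> offset cm",d.round(2),end=" ")
    if yawdeg is not None:
        T=Ro.from_euler("z",yawdeg,degrees=True)*Ro.from_matrix(np.diag([1,-1,-1]))
        print("rot",(R.inv()*T).as_rotvec(degrees=True).round(2),end="")
    print()
def push(phi,r=.040,gap=0.,z=.086):  # phi world pointer angle deg
    p=np.radians(phi);u=np.array([np.cos(p),np.sin(p)]);c=np.array([np.sin(p),-np.cos(p)])
    return AX+r*u-(.0155+gap)*c
E
python3 - <<'E'
from h import *
x,y=push(94.05,gap=.02);print(x,y);to(x,y,.2217,94.05)
E
```

```text
0.5227635712899759 0.08939285385609438
t 0.1 pos [0.1842 0.5966 0.2217] yaw 72.8 F [ 0.04 -0.54 -0.19] -> offset cm [-38.46  47.32   0.05] rot [ -0.04   0.1  -21.22]
```

{"api": "drive_tool", "payload": {"plan": [{"offset": [-1.5,1.8,0],"delta_rot": [0,0,0],"jaw": 0},{"offset": [-3.5,4.4,0],"delta_rot": [0,0,0],"jaw": 0},{"offset": [-6,7.4,0],"delta_rot": [0,0,-2],"jaw": 0},{"offset": [-8.5,10.4,0],"delta_rot": [0,0,-5],"jaw": 0},{"offset": [-11,13.5,0],"delta_rot": [0,0,-8],"jaw": 0},{"offset": [-13.5,16.6,0],"delta_rot": [0,0,-11],"jaw": 0},{"offset": [-16,19.7,0],"delta_rot": [0,0,-14],"jaw": 0},{"offset": [-18.5,22.7,0],"delta_rot": [0,0,-17],"jaw": 0}]}}

```text
time: 0.77
position: [0.3473, 0.3515, 0.2223]
tool_rot: [0.707, 0.707, -0.0, 0.0]
ft_force: [1.0, 1.3, 0.6]
grip_width: 0.0417
```

```bash
python3 - <<'E'
from h import *
x,y=push(94.05,gap=.02);print(x,y,get_obs()["grip_width"]);to(x,y,.15,94.05)
E
```

```text
0.5227635712899759 0.08939285385609438 0.041672500225305484
t 0.77 pos [0.3473 0.3515 0.2223] yaw 90.0 F [0.96 1.28 0.64] -> offset cm [-26.21  17.55   7.24] rot [-0.02  0.02 -4.05]
```

{"api": "drive_tool", "payload": {"plan": [{"offset": [-3,2,0],"delta_rot": [0,0,-1],"jaw": 0},{"offset": [-6.4,4.3,0.5],"delta_rot": [0,0,-2],"jaw": 0},{"offset": [-9.8,6.6,1.5],"delta_rot": [0,0,-4],"jaw": 0},{"offset": [-13,8.8,2.5],"delta_rot": [0,0,-4],"jaw": 0},{"offset": [-16.4,11,3.5],"delta_rot": [0,0,-4],"jaw": 0},{"offset": [-19.6,13.2,4.5],"delta_rot": [0,0,-4],"jaw": 0},{"offset": [-22.8,15.4,5.5],"delta_rot": [0,0,-4],"jaw": 0},{"offset": [-25.4,17,6],"delta_rot": [0,0,-4],"jaw": 0}]}}

```text
time: 1.43
position: [0.5172, 0.0962, 0.1613]
tool_rot: [0.684, 0.73, -0.0, -0.0]
ft_force: [-0.4, 1.2, -0.5]
grip_width: 0.0009
```

```bash
python3 - <<'E'
from h import *
x,y=push(94.05,gap=.02);print(x,y,get_obs()["grip_width"]);to(x,y,.125,94.05)
E
```

```text
0.5227635712899759 0.08939285385609438 0.0008606561267063269
t 1.43 pos [0.5172 0.0962 0.1613] yaw 93.7 F [-0.35  1.21 -0.52] -> offset cm [-0.71  0.52  3.63] rot [-0.05  0.02 -0.31]
```

{"api": "drive_tool", "payload": {"plan": [{"offset": [-0.3,0.2,1],"delta_rot": [0,0,0],"jaw": 0},{"offset": [-0.3,0.2,2],"delta_rot": [0,0,0],"jaw": 0},{"offset": [-0.3,0.2,3],"delta_rot": [0,0,0],"jaw": 0},{"offset": [-0.3,0.2,3.4],"delta_rot": [0,0,0],"jaw": 0},{"offset": [-0.3,0.2,3.4],"delta_rot": [0,0,0],"jaw": 0},{"offset": [-0.3,0.2,3.4],"delta_rot": [0,0,0],"jaw": 0},{"offset": [-0.3,0.2,3.4],"delta_rot": [0,0,0],"jaw": 0},{"offset": [-0.3,0.2,3.4],"delta_rot": [0,0,0],"jaw": 0}]}}

```text
time: 2.1
position: [0.5183, 0.0967, 0.1291]
tool_rot: [0.683, 0.731, 0.0, 0.0]
ft_force: [0.3, 0.1, 0.7]
grip_width: 0.0004
```

```bash
python3 - <<'E'
from h import *
x,y=push(94.05,gap=.02);print(x,y,get_obs()["grip_width"]);to(x,y,.086,94.05)
crop("scene","s1",240,150,400,290,5)
crop("top","t1",240,180,400,290,5)
E
```

```text
0.5227635712899759 0.08939285385609438 0.00039823408064185845
t 2.1 pos [0.5183 0.0967 0.1291] yaw 93.9 F [0.29 0.11 0.66] -> offset cm [-0.75  0.39  4.31] rot [ 0.07  0.01 -0.15]
```

View pics/s1.png

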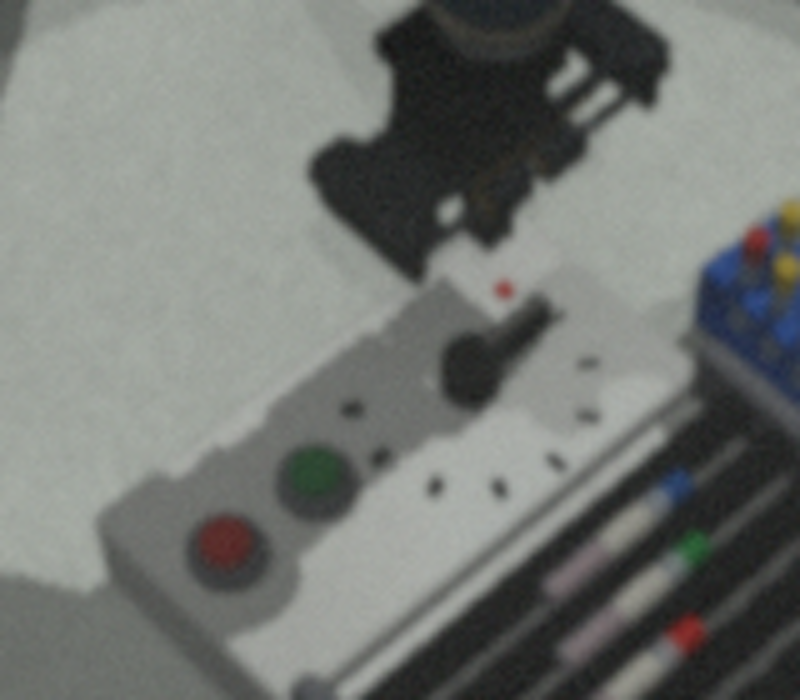

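View pics/t1.png

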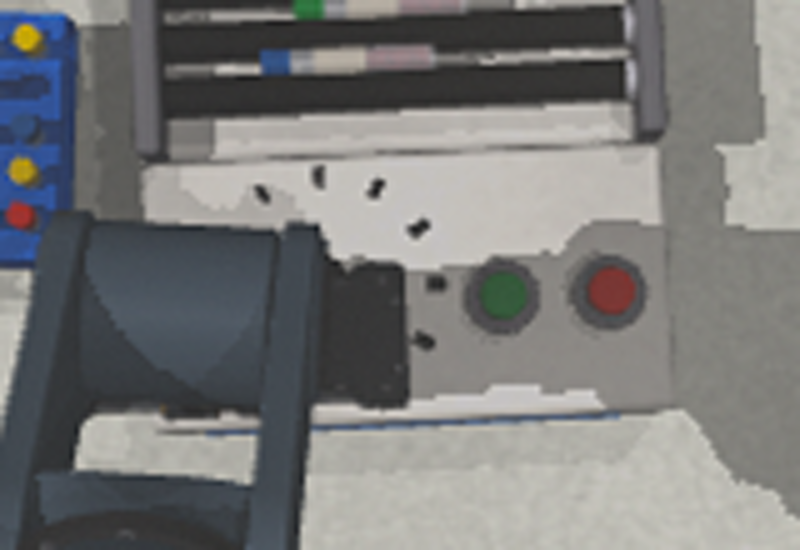

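{"api": "drive_tool", "payload": {"plan": [{"offset": [-0.3,0,0.8],"delta_rot": [0,0,0],"jaw": 0},{"offset": [-0.7,0.1,1.8],"delta_rot": [0,0,0],"jaw": 0},{"offset": [-0.7,0.1,2.8],"delta_rot": [0,0,0],"jaw": 0},{"offset": [-0.7,0.1,3.6],"delta_rot": [0,0,0],"jaw": 0},{"offset": [-0.7,0.1,4.1],"delta_rot": [0,0,0],"jaw": 0},{"offset": [-0.7,0.3,4.1],"delta_rot": [0,0,0],"jaw": 0},{"offset": [-0.7,0.3,4.1],"delta_rot": [0,0,0],"jaw": 0},{"offset": [-0.7,0.3,4.1],"delta_rot": [0,0,0],"jaw": 0}]}}

```text
time: 2.87
position: [0.5221, 0.0892, 0.0876]
tool_rot: [0.683, 0.73, 0.0, 0.0]
ft_force: [0.3, -0.2, -0.3]
grip_width: 0.0005
```

```bash
python3 - <<'E'
from h import *
x,y=push(94.05,gap=.0);print(x,y,get_obs()["grip_width"]);to(x,y,.086,94.05)
crop("scene","s2",240,150,400,290,5)
E
```

```text
0.5427136272183012 0.09080539357471772 0.0005337897910228748
t 2.87 pos [0.5221 0.0892 0.0876] yaw 93.8 F [ 0.3  -0.22 -0.29] -> offset cm [0.02 2.07 0.16] rot [ 0.03  0.   -0.22]
```

View pics/s2.png

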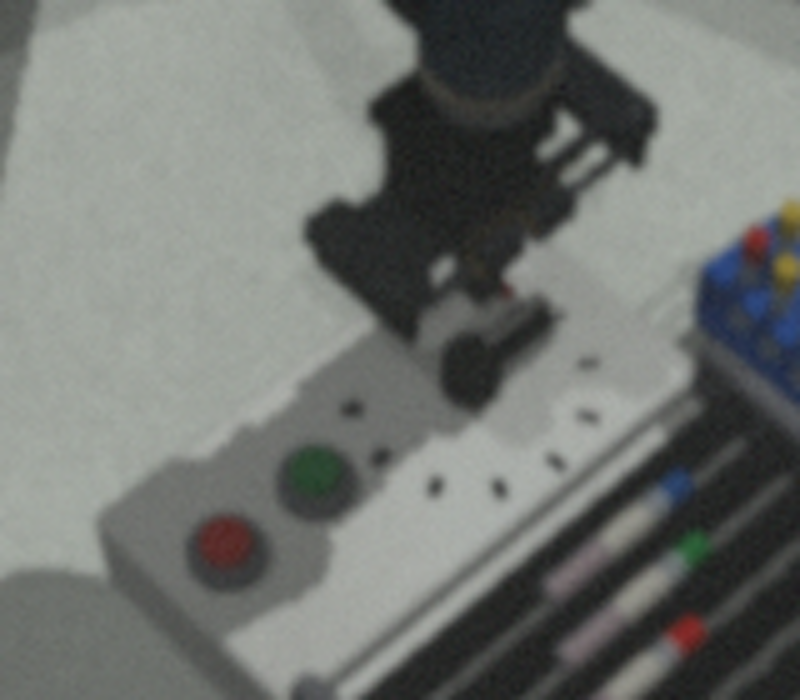

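```bash
cat >> h.py <<'E'
def table(phis,gap=0.,z=None,r=.040):
    o=get_obs();R=Ro.from_quat(o["tool_rot"])
    print("t",round(o["time"],2),"pos",o["position"].round(4),"F",o["ft_force"].round(2))
    for ph in phis:
        x,y=push(ph,gap=gap,r=r)
        d=R.inv().apply(np.array([x,y,z or o["position"][2]])-o["position"])*100
        T=Ro.from_euler("z",ph,degrees=True)*Ro.from_matrix(np.diag([1,-1,-1]))
        print(ph,d.round(2),(R.inv()*T).as_rotvec(degrees=True).round(1))
def where():
    o=get_obs();R=Ro.from_quat(o["tool_rot"]).as_matrix();d=o["position"][:2]-AX
    # pointer angle implied by contact on flush face
    r=np.linalg.norm(d);print("finger phi(contact)",np.degrees(np.arctan2(d[1],d[0])-np.arcsin(.0155/r)).round(1),"yaw",np.degrees(np.arctan2(R[1,0],R[0,0])).round(1),"r",r.round(4),"F",o["ft_force"].round(2))
E
python3 - <<'E'
from h import *
table([94,91,88,85,82,79],z=.0875)
E
```

```text
t 2.92 pos [0.522  0.0892 0.0878] F [ 0.04 -0.46  0.2 ]
94 [0.02 2.08 0.03] [ 0.   0.  -0.2]
91 [0.1  2.29 0.03] [0.  0.  2.8]
88 [0.17 2.5  0.03] [0.  0.  5.8]
85 [0.22 2.72 0.03] [0.  0.  8.8]
82 [0.26 2.94 0.03] [ 0.  -0.  11.8]
79 [0.29 3.16 0.03] [ 0.  -0.  14.8]
```

{"api": "drive_tool", "payload": {"plan": [{"offset": [0,0.6,0],"delta_rot": [0,0,0],"jaw": 0},{"offset": [0,1.2,0],"delta_rot": [0,0,0],"jaw": 0},{"offset": [0,1.7,0],"delta_rot": [0,0,0],"jaw": 0},{"offset": [0,2.0,0],"delta_rot": [0,0,0],"jaw": 0},{"offset": [0.1,2.3,0],"delta_rot": [0,0,3],"jaw": 0},{"offset": [0.2,2.5,0],"delta_rot": [0,0,6],"jaw": 0},{"offset": [0.2,2.7,0],"delta_rot": [0,0,9],"jaw": 0},{"offset": [0.2,2.7,0],"delta_rot": [0,0,9],"jaw": 0}]}}

```text
time: 3.58
position: [0.5482, 0.0932, 0.0874]
tool_rot: [0.739, 0.674, -0.0, -0.001]
ft_force: [-1.0, 0.9, -0.0]
grip_width: 0.0001
```

```bash
python3 - <<'E'
from h import *
where()
crop("scene","s3",240,150,400,290,5)
table([82,79,76,73,70,67,64,61,58,55],z=.0875)
E
```

```text
finger phi(contact) 86.2 yaw 84.8 r 0.0432 F [-0.98  0.9  -0.01]
t 3.63 pos [0.5483 0.0932 0.0874] F [-1.13  1.02 -0.6 ]
82 [ 0.09  0.28 -0.01] [-0.  -0.   2.9]
79 [ 0.15  0.5  -0.01] [-0.  -0.   5.9]
76 [ 0.2   0.72 -0.01] [-0.  -0.   8.9]
73 [ 0.25  0.94 -0.01] [-0.  -0.  11.9]
70 [ 0.28  1.16 -0.01] [-0.  -0.  14.9]
67 [ 0.3   1.38 -0.01] [-0.  -0.  17.9]
64 [ 0.3   1.61 -0.01] [-0.  -0.  20.9]
61 [ 0.3   1.83 -0.01] [-0.  -0.  23.9]
58 [ 0.28  2.06 -0.01] [-0.  -0.  26.9]
55 [ 0.25  2.28 -0.01] [-0.   0.  29.9]
```

View pics/s3.png

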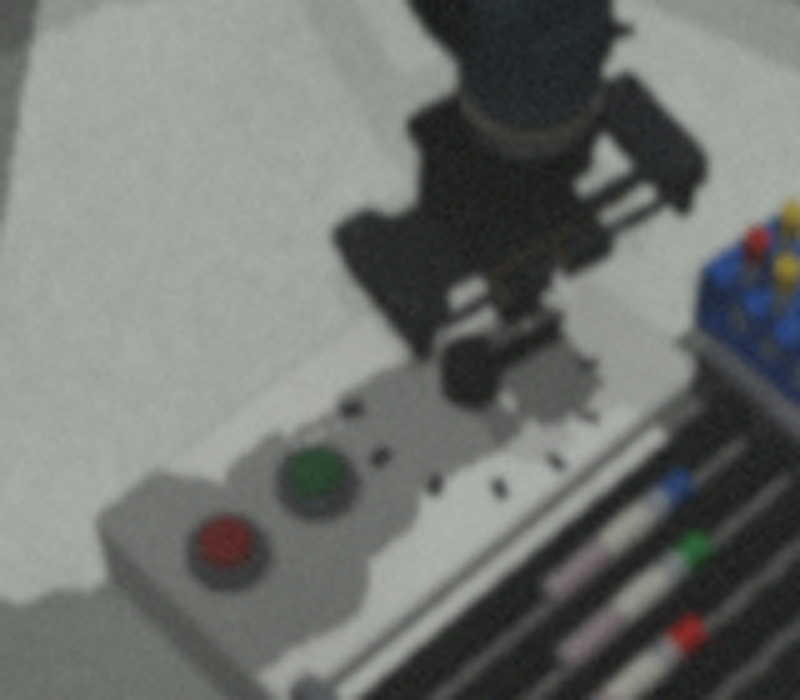

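{"api": "drive_tool", "payload": {"plan": [{"offset": [0.1,0.3,0],"delta_rot": [0,0,3],"jaw": 0},{"offset": [0.15,0.5,0],"delta_rot": [0,0,6],"jaw": 0},{"offset": [0.2,0.7,0],"delta_rot": [0,0,9],"jaw": 0},{"offset": [0.25,0.95,0],"delta_rot": [0,0,12],"jaw": 0},{"offset": [0.3,1.15,0],"delta_rot": [0,0,15],"jaw": 0},{"offset": [0.3,1.4,0],"delta_rot": [0,0,18],"jaw": 0},{"offset": [0.3,1.4,0],"delta_rot": [0,0,18],"jaw": 0},{"offset": [0.3,1.4,0],"delta_rot": [0,0,18],"jaw": 0}]}}

```text
time: 4.3
position: [0.5627, 0.0948, 0.0876]
tool_rot: [0.834, 0.552, 0.0, 0.0]
ft_force: [-0.3, 0.5, 0.5]
grip_width: 0.0004
```

```bash
python3 - <<'E'
from h import *
where()
crop("scene","s4",240,150,400,290,5)
table([64,61,58,55,52,49,46,43,40,37],z=.0875)
E
```

```text
finger phi(contact) 66.5 yaw 66.9 r 0.0428 F [-0.31  0.48  0.52]
t 4.35 pos [0.5627 0.0948 0.0876] F [-0.77  0.86  1.53]
64 [0.07 0.18 0.01] [ 0.  -0.   2.9]
61 [0.13 0.39 0.01] [ 0.  -0.   5.9]
58 [0.19 0.61 0.01] [ 0.  -0.   8.9]
55 [0.23 0.83 0.01] [ 0.  -0.  11.9]
52 [0.26 1.05 0.01] [ 0.  -0.  14.9]
49 [0.28 1.28 0.01] [ 0.  -0.  17.9]
46 [0.28 1.5  0.01] [ 0.  -0.  20.9]
43 [0.28 1.73 0.01] [ 0.  -0.  23.9]
40 [0.26 1.95 0.01] [ 0.  -0.  26.9]
37 [0.23 2.17 0.01] [ 0.  -0.  29.9]
```

View pics/s4.png

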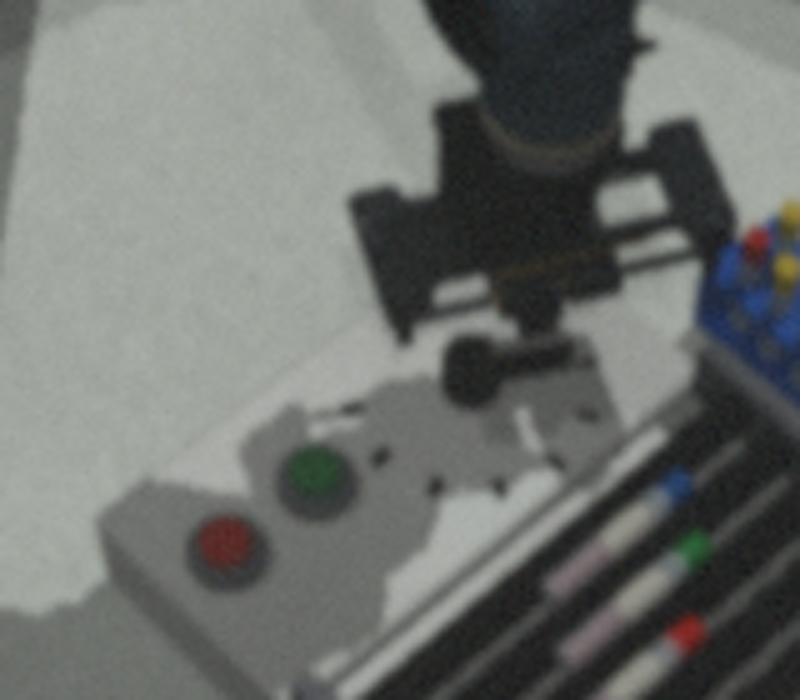

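{"api": "drive_tool", "payload": {"plan": [{"offset": [0.1,0.3,0],"delta_rot": [0,0,4],"jaw": 0},{"offset": [0.2,0.55,0],"delta_rot": [0,0,8],"jaw": 0},{"offset": [0.25,0.85,0],"delta_rot": [0,0,12],"jaw": 0},{"offset": [0.25,1.05,0],"delta_rot": [0,0,15],"jaw": 0},{"offset": [0.3,1.3,0],"delta_rot": [0,0,18],"jaw": 0},{"offset": [0.3,1.5,0],"delta_rot": [0,0,21],"jaw": 0},{"offset": [0.3,1.7,0],"delta_rot": [0,0,24],"jaw": 0},{"offset": [0.3,1.7,0],"delta_rot": [0,0,24],"jaw": 0}]}}

```text
time: 5.02
position: [0.5805, 0.0904, 0.0877]
tool_rot: [0.931, 0.365, 0.001, 0.001]
ft_force: [0.1, -0.5, 0.0]
grip_width: 0.0001
```

```bash
python3 - <<'E'
from h import *
where()
crop("scene","s5",240,150,400,290,5)
table([37,34,31,28,25,22,19,16,13,10,7,4],z=.0875)
E
```

```text
finger phi(contact) 41.9 yaw 42.8 r 0.0431 F [ 0.14 -0.5   0.04]
t 5.07 pos [0.5801 0.0905 0.0876] F [ 0.21  0.41 -0.16]
37 [0.12 0.39 0.01] [ 0.1 -0.   5.9]
34 [0.17 0.61 0.01] [ 0.1 -0.1  8.9]
31 [0.21 0.83 0.02] [ 0.1 -0.1 11.9]
28 [0.24 1.05 0.02] [ 0.1 -0.1 14.9]
25 [0.26 1.27 0.02] [ 0.1 -0.1 17.9]
22 [0.27 1.5  0.02] [ 0.1 -0.1 20.9]
19 [0.26 1.72 0.02] [ 0.1 -0.1 23.9]
16 [0.25 1.95 0.02] [ 0.1 -0.1 26.9]
13 [0.22 2.17 0.02] [ 0.1 -0.1 29.9]
10 [0.18 2.39 0.02] [ 0.1 -0.1 32.9]
7 [0.13 2.61 0.02] [ 0.1 -0.1 35.9]
4 [0.06 2.82 0.02] [ 0.  -0.1 38.9]
```

View pics/s5.png

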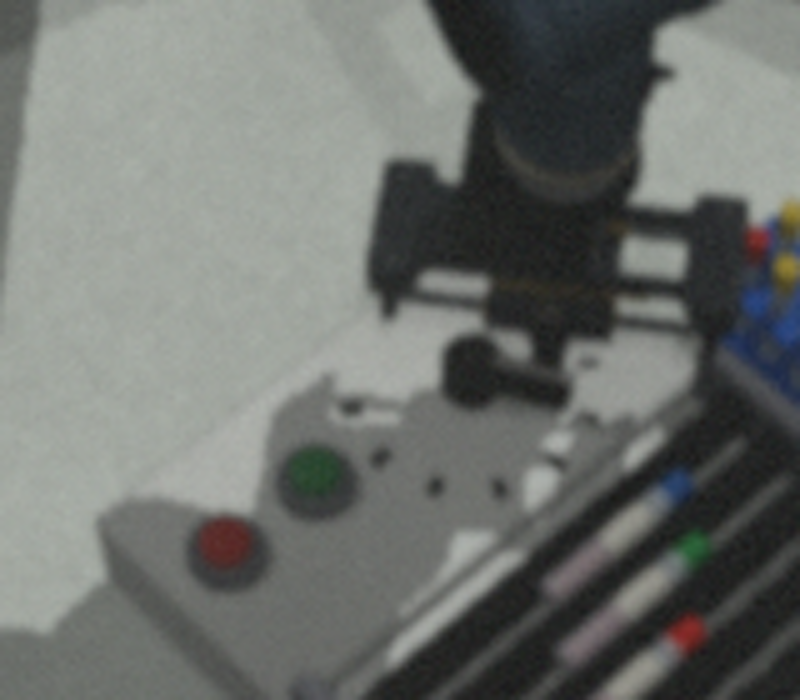

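{"api": "drive_tool", "payload": {"plan": [{"offset": [0.1,0.4,0],"delta_rot": [0,0,6],"jaw": 0},{"offset": [0.2,0.75,0],"delta_rot": [0,0,11],"jaw": 0},{"offset": [0.25,1.05,0],"delta_rot": [0,0,15],"jaw": 0},{"offset": [0.25,1.4,0],"delta_rot": [0,0,19],"jaw": 0},{"offset": [0.25,1.65,0],"delta_rot": [0,0,23],"jaw": 0},{"offset": [0.25,1.95,0],"delta_rot": [0,0,27],"jaw": 0},{"offset": [0.2,2.25,0],"delta_rot": [0,0,31],"jaw": 0},{"offset": [0.2,2.25,0],"delta_rot": [0,0,31],"jaw": 0}]}}

```text
time: 5.73
position: [0.5968, 0.0752, 0.0876]
tool_rot: [0.995, 0.103, 0.001, 0.0]
ft_force: [-0.4, 0.1, -0.9]
grip_width: 0.0005
```

```bash
python3 - <<'E'
from h import *
where()
crop("scene","s6",240,150,400,290,5)
table([7,4,1,-2,-5,-8,-11,-14,-17,-20,-23],z=.0875)
E
```

```text
finger phi(contact) 11.6 yaw 11.9 r 0.0426 F [-0.36  0.06 -0.94]
t 5.78 pos [0.5965 0.0754 0.0876] F [ 0.02 -0.14 -0.44]
7 [0.16 0.35 0.01] [ 0. -0.  5.]
4 [0.22 0.57 0.01] [ 0. -0.  8.]
1 [0.26 0.79 0.01] [ 0. -0. 11.]
-2 [0.3  1.01 0.01] [ 0. -0. 14.]
-5 [0.32 1.23 0.01] [ 0. -0. 17.]
-8 [0.33 1.46 0.01] [ 0. -0. 20.]
-11 [0.33 1.68 0.01] [ 0. -0. 23.]
-14 [0.32 1.91 0.01] [ 0. -0. 26.]
-17 [0.29 2.13 0.01] [ 0. -0. 29.]
-20 [0.26 2.35 0.01] [ 0. -0. 32.]
-23 [0.21 2.57 0.01] [ 0. -0. 35.]
```

View pics/s6.png

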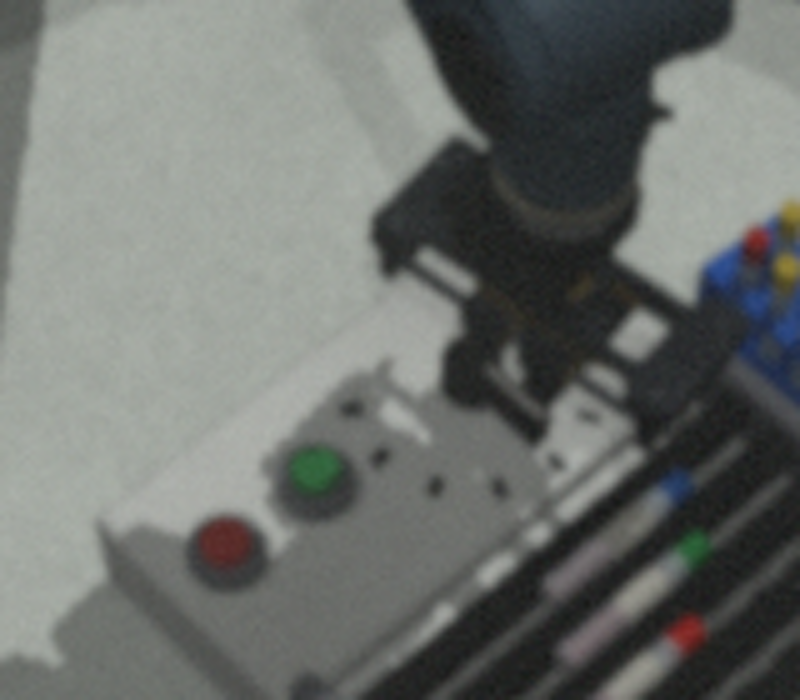

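{"api": "drive_tool", "payload": {"plan": [{"offset": [0.1,0.35,0],"delta_rot": [0,0,5],"jaw": 0},{"offset": [0.2,0.6,0],"delta_rot": [0,0,9],"jaw": 0},{"offset": [0.3,0.9,0],"delta_rot": [0,0,13],"jaw": 0},{"offset": [0.3,1.2,0],"delta_rot": [0,0,17],"jaw": 0},{"offset": [0.3,1.5,0],"delta_rot": [0,0,21],"jaw": 0},{"offset": [0.3,1.75,0],"delta_rot": [0,0,24],"jaw": 0},{"offset": [0.3,1.95,0],"delta_rot": [0,0,27],"jaw": 0},{"offset": [0.3,1.95,0],"delta_rot": [0,0,27],"jaw": 0}]}}

```text
time: 6.45
position: [0.6031, 0.057, 0.0875]
tool_rot: [0.991, -0.131, 0.0, 0.0]
ft_force: [0.2, -0.7, 0.7]
grip_width: 0.0006
```

```bash
python3 - <<'E'
from h import *
where()
crop("scene","s7",240,150,400,290,5)
table([-17,-20],z=.0875)
E
```

```text
finger phi(contact) -14.7 yaw -15.1 r 0.0424 F [ 0.19 -0.7   0.72]
t 6.5 pos [0.6031 0.0571 0.0876] F [-0.45 -0.5  -1.02]
-17 [0.12 0.17 0.01] [ 0. -0.  2.]
-20 [0.19 0.38 0.01] [ 0. -0.  5.]
```

View pics/s7.png

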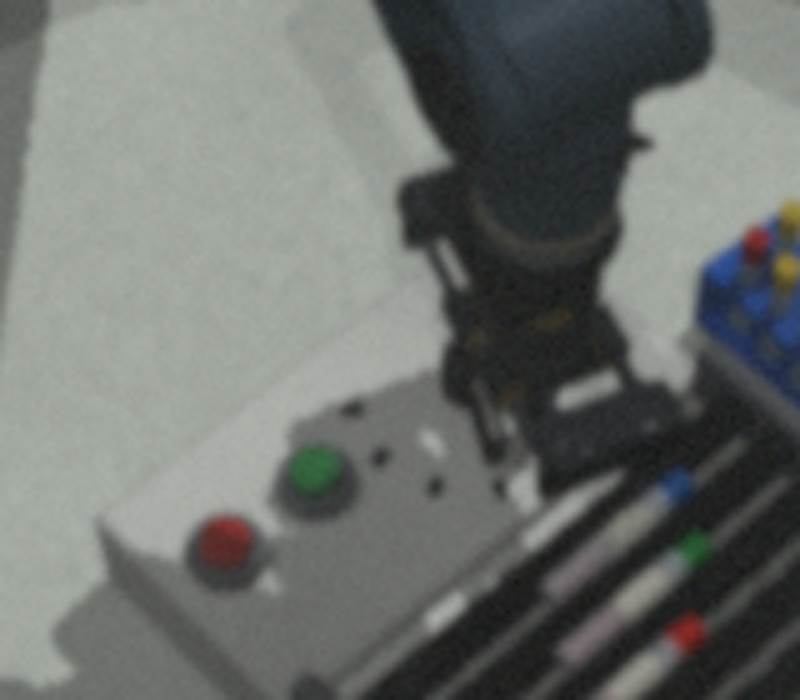

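{"api": "drive_tool", "payload": {"plan": [{"offset": [0,-0.6,0],"delta_rot": [0,0,0],"jaw": 0},{"offset": [0,-1.2,0],"delta_rot": [0,0,0],"jaw": 0},{"offset": [0,-1.5,-1],"delta_rot": [0,0,0],"jaw": 0},{"offset": [0,-1.5,-3],"delta_rot": [0,0,0],"jaw": 0},{"offset": [0,-1.5,-5],"delta_rot": [0,0,0],"jaw": 0},{"offset": [0,-1.5,-7],"delta_rot": [0,0,0],"jaw": 0},{"offset": [0,-1.5,-8],"delta_rot": [0,0,0],"jaw": 0},{"offset": [0,-1.5,-8],"delta_rot": [0,0,0],"jaw": 0}]}}

```text
time: 7.17
position: [0.6091, 0.072, 0.1708]
tool_rot: [0.991, -0.131, 0.003, -0.0]
ft_force: [-0.6, -0.2, 0.5]
grip_width: 0.0005
```

```bash
python3 - <<'E'
from h import *
to(.559,-.0545,.167)
crop("scene","s8",240,150,400,290,5)
E
```

```text
t 7.17 pos [0.6091 0.072  0.1708] yaw -15.1 F [-0.59 -0.2   0.51] -> offset cm [-1.55 13.52  0.36]
```

View pics/s8.png

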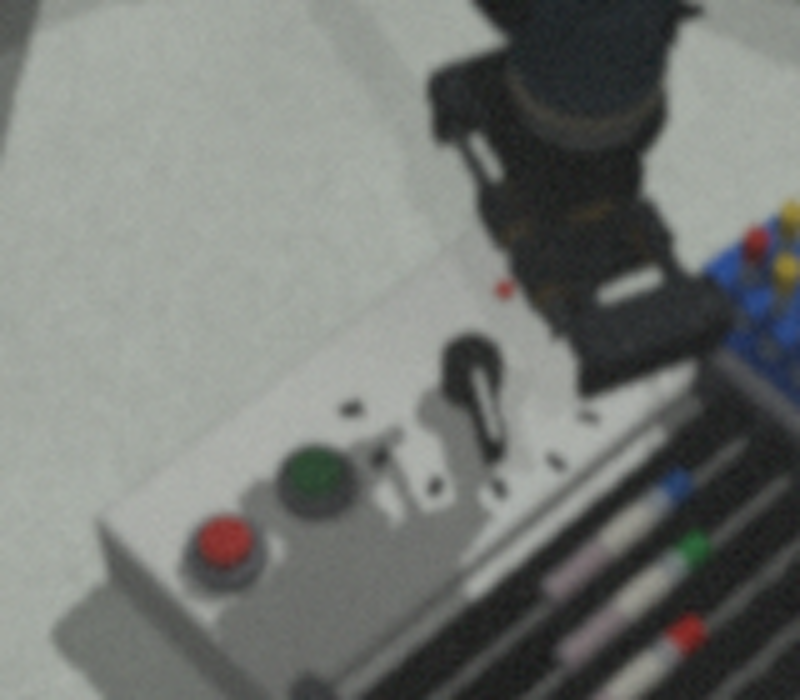

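{"api": "drive_tool", "payload": {"plan": [{"offset": [-0.2,1.5,0],"delta_rot": [0,0,0],"jaw": 0},{"offset": [-0.5,3.8,0],"delta_rot": [0,0,0],"jaw": 0},{"offset": [-0.8,6.5,0],"delta_rot": [0,0,0],"jaw": 0},{"offset": [-1.1,9,0],"delta_rot": [0,0,0],"jaw": 0},{"offset": [-1.4,11.5,0],"delta_rot": [0,0,0],"jaw": 0},{"offset": [-1.5,13,0],"delta_rot": [0,0,0],"jaw": 0},{"offset": [-1.5,13.5,0],"delta_rot": [0,0,0],"jaw": 0},{"offset": [-1.5,13.5,0],"delta_rot": [0,0,0],"jaw": 0}]}}

```text
time: 7.88
position: [0.556, -0.0562, 0.1664]
tool_rot: [0.991, -0.133, -0.001, -0.0]
ft_force: [0.5, -0.4, -1.2]
grip_width: 0.0003
```

```bash
python3 - <<'E'
from h import *
to(.559,-.0545,.092)
crop("scene","s9",240,150,400,290,5)
crop("top","t9",240,180,400,290,5)
E
```

```text
t 7.88 pos [ 0.556  -0.0562  0.1664] yaw -15.3 F [ 0.47 -0.4  -1.22] -> offset cm [ 0.27 -0.24  7.44]
```

View pics/s9.png

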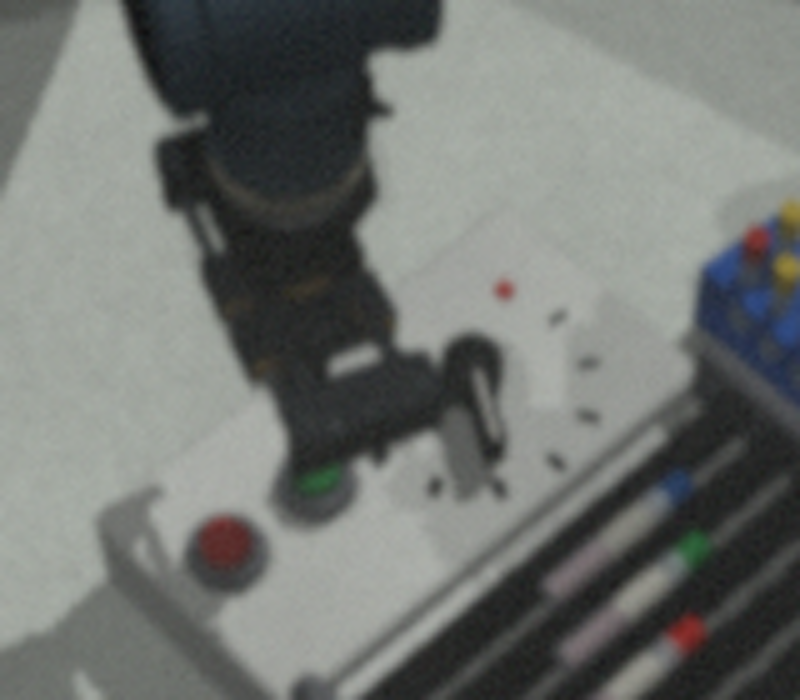

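View pics/t9.png

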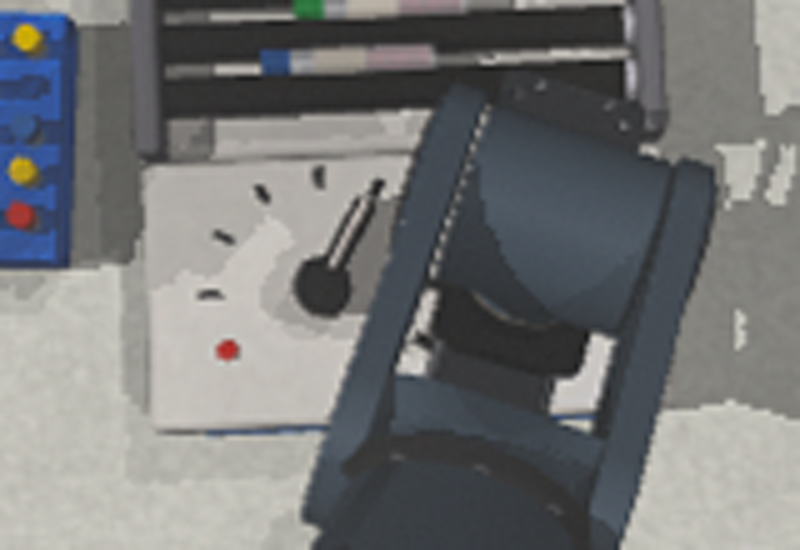

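{"api": "drive_tool", "payload": {"plan": [{"offset": [0.2,-0.2,1.5],"delta_rot": [0,0,0],"jaw": 0},{"offset": [0.3,-0.2,3],"delta_rot": [0,0,0],"jaw": 0},{"offset": [0.3,-0.2,4.5],"delta_rot": [0,0,0],"jaw": 0},{"offset": [0.3,-0.2,5.5],"delta_rot": [0,0,0],"jaw": 0},{"offset": [0.3,-0.2,6.2],"delta_rot": [0,0,0],"jaw": 0},{"offset": [0.3,-0.2,6.6],"delta_rot": [0,0,0],"jaw": 0},{"offset": [0.3,-0.2,6.8],"delta_rot": [0,0,0],"jaw": 0},{"offset": [0.3,-0.2,6.8],"delta_rot": [0,0,0],"jaw": 0}]}}

```text
time: 8.65
position: [0.5608, -0.0534, 0.0994]
tool_rot: [0.991, -0.132, -0.0, -0.0]
ft_force: [0.1, -0.7, 0.7]
grip_width: 0.0008
```

```bash
python3 - <<'E'
from h import *
to(.559,-.0545,.086)
crop("scene","s10",240,150,400,290,5)
E
```

```text
t 8.65 pos [ 0.5608 -0.0534  0.0994] yaw -15.2 F [ 0.09 -0.66  0.68] -> offset cm [-0.15  0.15  1.34]
```

View pics/s10.png

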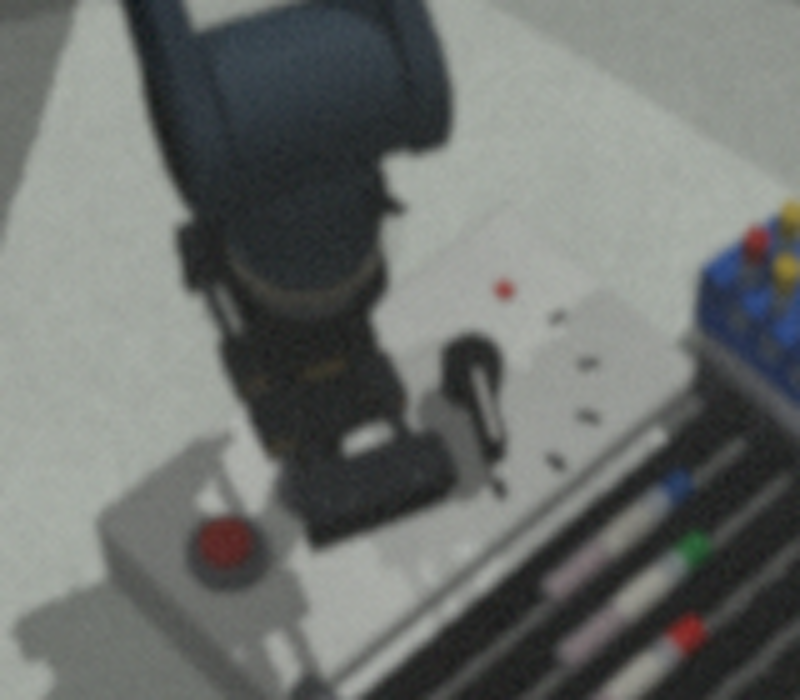

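{"api": "drive_tool", "payload": {"plan": [{"offset": [-0.1,0.1,0.3],"delta_rot": [0,0,0],"jaw": 0},{"offset": [-0.1,0.1,0.5],"delta_rot": [0,0,0],"jaw": 0},{"offset": [-0.1,0.1,0.7],"delta_rot": [0,0,0],"jaw": 0},{"offset": [-0.1,0.1,0.9],"delta_rot": [0,0,0],"jaw": 0},{"offset": [-0.1,0.1,1.1],"delta_rot": [0,0,0],"jaw": 0},{"offset": [-0.1,0.1,1.2],"delta_rot": [0,0,0],"jaw": 0},{"offset": [-0.1,0.1,1.3],"delta_rot": [0,0,0],"jaw": 0},{"offset": [-0.1,0.1,1.3],"delta_rot": [0,0,0],"jaw": 0}]}}

```text
time: 9.37
position: [0.5596, -0.0545, 0.0867]
tool_rot: [0.991, -0.132, 0.0, 0.0]
ft_force: [-0.7, 0.2, 4.0]
grip_width: 0.0006
```

{"api": "drive_tool", "payload": {"plan": [{"offset": [0,0,0.05],"delta_rot": [0,0,0],"jaw": 0},{"offset": [0,0,0.1],"delta_rot": [0,0,0],"jaw": 0},{"offset": [0,0,0.15],"delta_rot": [0,0,0],"jaw": 0},{"offset": [0,0,0.2],"delta_rot": [0,0,0],"jaw": 0},{"offset": [0,0,0.25],"delta_rot": [0,0,0],"jaw": 0},{"offset": [0,0,0.25],"delta_rot": [0,0,0],"jaw": 0},{"offset": [0,0,0.25],"delta_rot": [0,0,0],"jaw": 0},{"offset": [0,0,0.25],"delta_rot": [0,0,0],"jaw": 0}]}}

```text
time: 10.03
position: [0.5596, -0.0545, 0.0862]
tool_rot: [0.991, -0.132, 0.001, 0.0]
ft_force: [-4.7, -0.7, 16.6]
grip_width: 0.0004
```

Bottomed out (force rose to about 17 N while z stayed at 86 mm). Releasing.

{"api": "drive_tool", "payload": {"plan": [{"offset": [0,0,-0.3],"delta_rot": [0,0,0],"jaw": 0},{"offset": [0,0,-0.8],"delta_rot": [0,0,0],"jaw": 0},{"offset": [0,0,-1.5],"delta_rot": [0,0,0],"jaw": 0},{"offset": [0,0,-3],"delta_rot": [0,0,0],"jaw": 0},{"offset": [0,0,-5],"delta_rot": [0,0,0],"jaw": 0},{"offset": [0,0,-7],"delta_rot": [0,0,0],"jaw": 0},{"offset": [0,0,-9],"delta_rot": [0,0,0],"jaw": 0},{"offset": [0,0,-10],"delta_rot": [0,0,0],"jaw": 0}]}}

```text
time: 10.7
position: [0.5605, -0.0544, 0.1861]
tool_rot: [0.991, -0.132, 0.002, 0.0]
ft_force: [-0.2, -0.3, -0.1]
grip_width: 0.0004
```

```bash
python3 - <<'E'
from h import *
to(.40,-.06,.19)
E
```

```text
t 10.7 pos [ 0.5605 -0.0544  0.1861] yaw -15.2 F [-0.19 -0.32 -0.06] -> offset cm [-15.34   4.74  -0.44]
```

Back the arm away from the console for a clear view.

{"api": "drive_tool", "payload": {"plan": [{"offset": [-1,0.3,-0.5],"delta_rot": [0,0,0],"jaw": 0},{"offset": [-3,1,-1],"delta_rot": [0,0,0],"jaw": 0},{"offset": [-5,1.6,-1.5],"delta_rot": [0,0,0],"jaw": 0},{"offset": [-7,2.2,-2],"delta_rot": [0,0,0],"jaw": 0},{"offset": [-9,2.8,-2],"delta_rot": [0,0,0],"jaw": 0},{"offset": [-11,3.4,-2],"delta_rot": [0,0,0],"jaw": 0},{"offset": [-12,3.7,-2],"delta_rot": [0,0,0],"jaw": 0},{"offset": [-12,3.7,-2],"delta_rot": [0,0,0],"jaw": 0}]}}

```text
time: 11.37
position: [0.4303, -0.0576, 0.2032]
tool_rot: [0.991, -0.132, -0.002, -0.001]
ft_force: [0.2, 0.2, 0.2]
grip_width: 0.0007
```

```bash
python3 - <<'E'
from h import *
o=get_obs();print(o["time"],o["position"])
im=camera("scene");cv2.imwrite("pics/s11.png",im[:,:,::-1])
im=crop("top","t11",240,130,400,280,5)
for n,nm in((4,"4"),(5,"5"),(6,"6")):
    p=np.radians(94.05+30-30*n)
    print(nm,"tip px in crop",(proj("top",[*(AX+.056*np.array([np.cos(p),np.sin(p)])),.103])-[240,130])*5)
E
```

```text
11.3667 [ 0.43029349 -0.05761353  0.20321886]
4 tip px in crop [314.23835937 437.61623296]
5 tip px in crop [363.32468608 448.32541101]
6 tip px in crop [400.46569663 482.00475398]
```

View pics/s11.png

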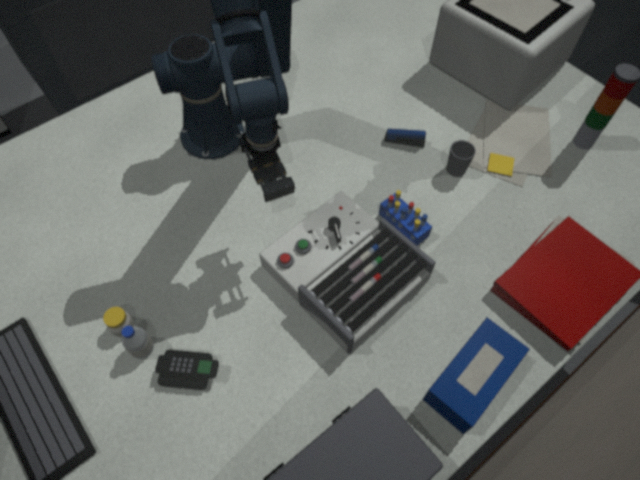

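View pics/t11.png

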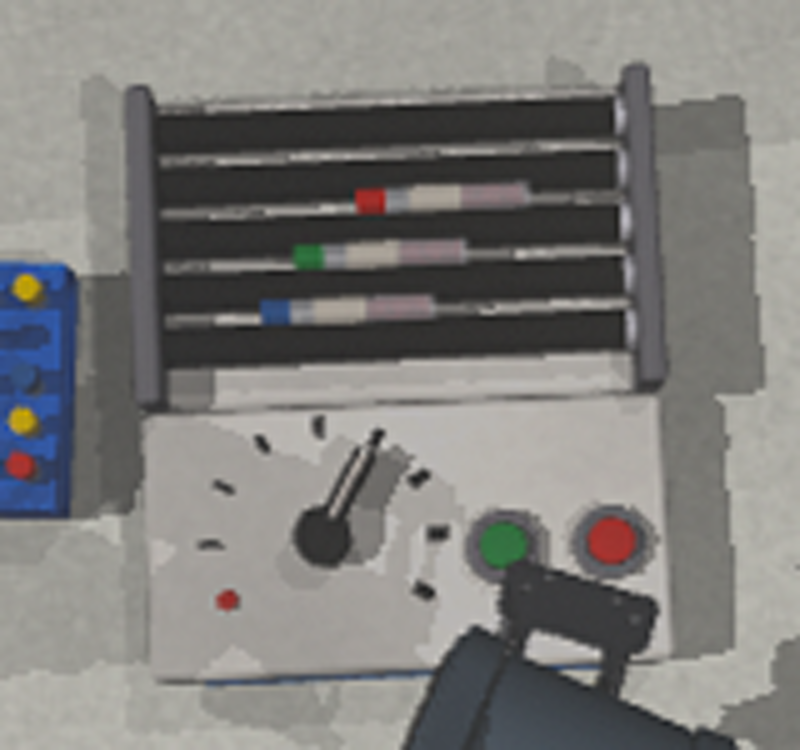

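The pointer's tip sits at the fifth bar, about (375,437) in the crop; bars 1–4 and 6–8 are clear on either side. Both buttons are out and the tubes haven't moved.

```bash
python3 -c "
from rig import *
print(hand_in())"
```

```text
the job is handed in; nothing more can be done
None
```

The mixer is set to speed five, the start button has been pressed and released, and the job is handed in. I don't have a verdict on it.

- **Selector:** it started at click 1. I pushed the pointer clockwise one click at a time with the closed fingertips, without pinching it. I stopped each push just past the halfway crest, so the last click snapped in by itself. The highest force I read during the pushes was about 1.5 N.
- **Start button:** I pressed it straight down until it bottomed out. The fingertip stopped about 6 mm below the button's rest height, and the force rose to about 17 N, well above the 5 N it needs. I then lifted clear.
- **Last checks:** in the final pictures the pointer is on the fifth bar, with bars 1–4 and 6–8 visible on either side. The green button looks back out. The red button was never touched, and the tubes and the other objects look unmoved. The arm was clear of everything, with wrist force near zero, at about 11.4 s of the 58 s allowed.

The two cameras disagreed by 2–4 mm on where the selector's axis and the button were. I used values between the two, and no check failed.

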